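# Turn the training panel face up and lock its swivel frame

### The job

The training panel in the swivel frame was left with its back up. Turn it by its blue handle until it lies level with its switches facing up, then turn the frame's red locking knob clockwise fully home, so that its tongue stands in the slot of the index wheel. Leave the other things on the bench where they are.

Things in the scene. Friction and masses are not known exactly. Their poses are not given: they have to be found in the camera images.
- frame: Aluminium swivel frame fixed to the bench, 200 (x) x 254 (y) mm foot; two A-shaped cheeks at y = +115 and -115 mm, about 147 mm high, open bench between. Origin: on the bench midway between the cheeks; x points away from the robot at yaw 0, z up. The panel turns about the line parallel to the frame's y, 130 mm above the origin.
- panel (a joint): Angle of the panel about its long axis, rad. 0 = level, switches up, handle on the frame's -x (robot) side. Grows as the handle rises and goes over: pi/2 = upright, handle on top; 2.0 to 2.6 at the start (back up, handle on the far side). Stops at -0.25 and 2.85, so level is not at a stop. A stiff hinge (0.28 N m, 3 N at the handle) keeps it where it is left.
- panel_mid (a point): Centre of the panel, on the turning axis: grey plate 110 mm wide, 190 mm long (y, along the axis), 8 mm thick. z points out of its face, where breakers and switches stand up to 39 mm from the axis; a white box stands out 24 mm at its back. Axes turn with the panel.
- handle (a point): Centre of the panel's blue handle: round bar 30 mm long (y), 18 mm diameter, parallel to the turning axis and 95 mm from it, fixed to the panel. A steel neck 12 mm wide (y), 8 mm thick joins it to the panel's edge 40 mm away. Held by its two flat ends (30 mm apart, along y) it pivots between the fingers as the panel turns, so the tool can stay upright.
- lock (a joint): Turn of the red locking knob about its vertical axis, rad: 0 = open, 1.4 = home against its stop; grows clockwise seen from above; starts at 0 to 0.3. Friction 0.06 N m; stays where left. A steel tongue under it, 50 mm long, 8 mm thick, at the height of the panel's axis, swings with it and is stopped by the index wheel at about 1.17 rad unless the panel is within 0.08 rad of level.
- wheel_slot (a point): Mouth of the one slot (14 mm high) in the dark index wheel, 80 mm diameter, on the panel's shaft outside the +y cheek; 40 mm from the turning axis. With the panel level the slot faces the frame's -x, and the tongue swings into it from outside; it then keeps the panel from turning.
- knob_grip (a point): Centre of the red knob's upright grip bar (50 mm long, 12 mm thick, 26 mm high), on the knob's axis, at x -78, y +135 mm in the frame, 179 mm above the bench. Bar and tongue lie along this point's x axis: home, x is parallel to the frame's +x; at joint 0 it points 1.4 rad anticlockwise (from above) of that, outwards from the panel.
- knob_nose (a point): End of the knob's grip bar above the tongue, 22 mm from the knob's axis, white mark near it.
- meter: Bystander: loose black multimeter 150 x 74 x 34 mm; origin under its centre.
- screwdriver: Bystander: loose red-handled screwdriver, 180 mm, lying on the bench in front of the frame.
- breaker_a: Bystander: loose white circuit breaker, blue toggle, 80 x 36 x 68 mm; origin under its centre.
- breaker_b: Bystander: loose white circuit breaker, orange toggle, 80 x 36 x 68 mm; origin under its centre.
- terminal: Bystander: loose grey terminal block 45 x 90 x 26 mm on the bench under the panel; origin under its centre.
- tape: Bystander: loose blue tape roll, 90 mm diameter, 20 mm high; origin under its centre.
- mug: Bystander: loose blue mug, 76 mm diameter, 90 mm high; origin under its centre.

How it is judged:
On the way, in this order (a step that is already met when the one before it is completed fails the run):
1. the panel is turned level, face up (value of joint panel between -0.13 and 0.13 rad), for 0.2 s.
2. the locking knob is turned fully home (value of joint lock above 1.3 rad), for 0.2 s.
At the end, for the whole second after the job is handed in: The panel lies face up, level within 0.1 rad and at rest, and the locking knob is home (joint lock above 1.3 of 1.4 rad), its tongue in the index wheel's slot (value of joint panel between -0.1 and 0.1 rad and value of joint lock above 1.3 rad and velocity of joint panel between -0.05 and 0.05 rad/s); the robot touches nothing.
It fails at once if a loose thing on the bench is shifted by more than 30 mm (distance of any of meter, screwdriver, breaker_a, breaker_b, terminal, tape, mug from where it was at the start of the episode above 0.03 m).
It also fails if it takes over 50 s, if anything falls off the work surface, if the arm or the gripper's body presses on something with over 40 N, if the wrist force passes 120 N, or if a joint passes its speed limit or range.

### The arm

A 7-joint arm with a two-finger parallel gripper is mounted at the origin on the work surface. World frame = base frame: x ahead of the robot, y to its left, z up, the work surface at z = 0. Lengths are in m, angles in rad, forces in N, time in s.
With the tool pointing down it reaches from about 0.425 to 0.825 m from the base axis. Payload 3.6 kg.
Tool frame: the origin (TCP) lies at the very end of the fingers, on their centre line; the grasp point (between the pads) lies 19 mm behind it; z points along the fingers, x is the direction in which the jaws open and shut, and the axes are right-handed (so a half turn about z gives the same grasp; the last joint's range is limited). The gripper opens to 93 mm and grips with 3 to 60 N. Pads are 15 mm wide; open, the fingers measure 128 mm over their backs; the gripper's body (75 mm by 188 mm) begins 65 mm behind the grasp point.
Start: joints at [1.298, 0.615, -0.013, 1.423, 0.008, 1.103, -0.04], TCP at [0.158, -0.63, 0.181] pointing down, gripper open.
Joint ranges: [-3.12, 3.12], [-0.3, 2.06], [-1.34, 1.32], [0.26, 2.42], [-1.36, 4.5], [0.01, 1.98], [-2.84, 2.84]. Speed limits (rad/s): [2.79, 2.79, 3.14, 3.14, 3.14, 3.14, 3.14].

### API

Orientations are given as a rotation vector (axis times angle).
In Python, from workcell import r gives the robot as it stands.
- The arm moves only by the tool move_arm, never from a script. Its argument "targets" is a list that holds one entry, the list of rows, each a list of 7 numbers: the shift along the tool's x, y, z in m, then the turn, a rotation vector about the tool's x, y, z in degrees, then the opening, from -1 (shut) to 1 (fully open). In form: [[[tx, ty, tz, ax, ay, az, claw], ...]]. A call has 1 to 12 rows; each row is the pose to reach, as a shift and turn from the pose measured when the call began, along the tool's axes at that moment; what a row does not reach only later rows make up. A row lasts 1/12 s, in which the tool goes at most 41.7 mm and 7.16 degrees, less where a joint would pass 70% of its speed; a pose out of reach is approached as far as the arm can. A call with a gripper value outside its range is refused whole. The fingers move at their own pace and stop on an object; "force" is the grip in N (left out, the last holds). Time passes only in rows, so rows that repeat a pose let the fingers close. It gives the time, the measured TCP pose, the force and the opening at its end, in the units of the state.
- r.observe(): the state, without advancing time (a new reading comes with each control period).
- r.read_camera(name): name is "side" or "top"; returns a dict with "color" (384x512x3 uint8, red, green, blue), "camera_matrix" (3x3 intrinsics, pixels), "camera_from_world" (4x4, takes a point from world to camera coordinates). Camera axes: x right, y down, z forward; pixel columns grow to the right and rows downward; lengths in m; the calibration is good to about 2 mm. A picture is of the moment at which its call begins. There is no depth.
- r.sign_off(): hands the job in, once; it reports no verdict.
The state is a dict: "clock": time; "q": joint angles; "joint_velocities": joint speeds; "tau": joint torques, N m; "tool_pos": TCP position; "ee_rot": TCP orientation; "wrist_force": force on the tool from outside, world axes, zero at the start; "ft_torque": the same for the moment, N m; "grip_width": finger opening in m.
Only numpy, scipy, OpenCV 4.12 (cv2) and the standard library are available. Lean on these libraries where they do the work, as an engineer would, in place of code of your own. Each camera call takes 0.05 s, during which the arm holds its last target.

## Working session

There is one attempt and no reset: what is moved stays moved. The work goes in short steps, Python scripts to look and compute and a tool call to move; the robot and the scene stay as the last step left them, time stands still between calls to the robot, and variables do not carry over. Pictures are saved under pics/ and viewed, and the job is handed in when it is done.

Besides the shell and the picture viewer there is one more tool, called after "Emit:" by a JSON object that holds its "fn" and its "kwargs". move_arm: Moves the arm, as the interface text tells. Its arguments: {"type":"object","properties":{"targets":{"type":"array"},"force":{"type":"number"}},"required":["targets"]}

```bash
mkdir -p pics; ls; python3 - <<'E'
from workcell import r
import cv2,numpy as np
print(r.observe())
for n in("side","top"):
    c=r.read_camera(n);cv2.imwrite(f"pics/{n}0.png",cv2.cvtColor(c["color"],cv2.COLOR_RGB2BGR));print(n,c["camera_matrix"],c["camera_from_world"])
E
```

```text
pics
{'clock': 0.0, 'q': array([ 1.29852312,  0.61591684, -0.0126367 ,  1.42488058,  0.00809055,
        1.10338746, -0.04038798]), 'joint_velocities': array([ 4.02712033e-04, -2.51125112e-04,  2.36719222e-04,  1.12198017e-03,
        1.35607034e-03,  9.98716555e-05,  7.33814045e-05]), 'tau': array([-7.34689775e-05, -4.58942270e+01,  2.09059473e-01, -1.65748930e+01,
       -6.10344275e-02,  2.03575753e-02,  2.22911340e-04]), 'tool_pos': array([ 0.15795685, -0.62960825,  0.17988885]), 'ee_rot': array([-2.47585162,  1.93132312,  0.00316277]), 'wrist_force': array([ 0.07584601, -0.99998656,  0.40935703]), 'ft_torque': array([0.02094066, 0.02138164, 0.04773034]), 'grip_width': 0.09301240520327447}
side [[414.60485049   0.         259.60673905]
 [  0.         414.60485049 188.2593786 ]
 [  0.           0.           1.        ]] [[ 0.98236812 -0.18661096 -0.01136809 -0.55757283]
 [-0.12325303 -0.60071577 -0.78990459  0.20923789]
 [ 0.14057586  0.77737823 -0.61312438  1.16594817]
 [ 0.          0.          0.          1.        ]]
top [[459.52678102   0.         252.43686035]
 [  0.         459.52678102 195.03559767]
 [  0.           0.           1.        ]] [[ 0.01087429 -0.99993113  0.00441315  0.0648125 ]
 [-0.99196637 -0.01134373 -0.12599223  0.58565165]
 [ 0.12603361 -0.00300762 -0.99202141  1.23916609]
 [ 0.          0.          0.          1.        ]]
```

View pics/side0.png

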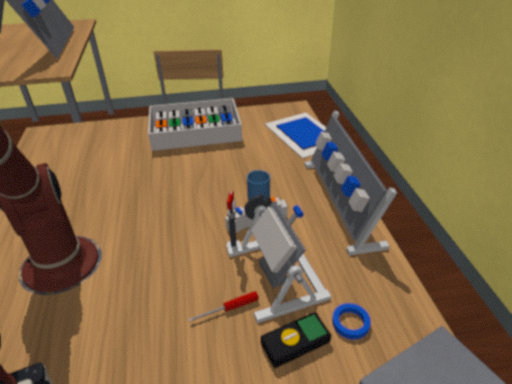

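View pics/top0.png

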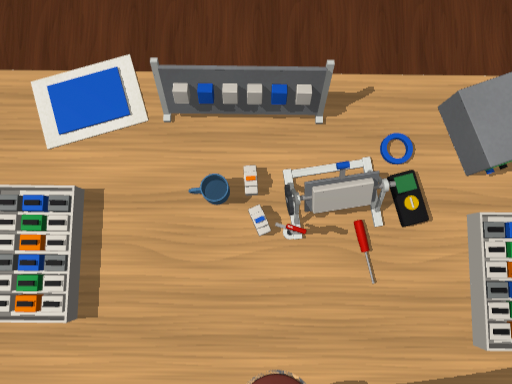

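The side view shows the frame at about (275,250), with its blue handle at (297,211) and the red knob at (231,203). The top view shows the handle at about (343,165) and the knob at (295,229). I'll zoom in on both.

```bash
python3 - <<'E'
import cv2
a=cv2.imread("pics/top0.png")[140:250,230:440];cv2.imwrite("pics/t0z.png",cv2.resize(a,None,fx=3.8,fy=3.8,interpolation=cv2.INTER_CUBIC))
a=cv2.imread("pics/side0.png")[165:335,200:350];cv2.imwrite("pics/s0z.png",cv2.resize(a,None,fx=3.5,fy=3.5,interpolation=cv2.INTER_CUBIC))
E
```

```text
(no output)
```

View pics/t0z.png

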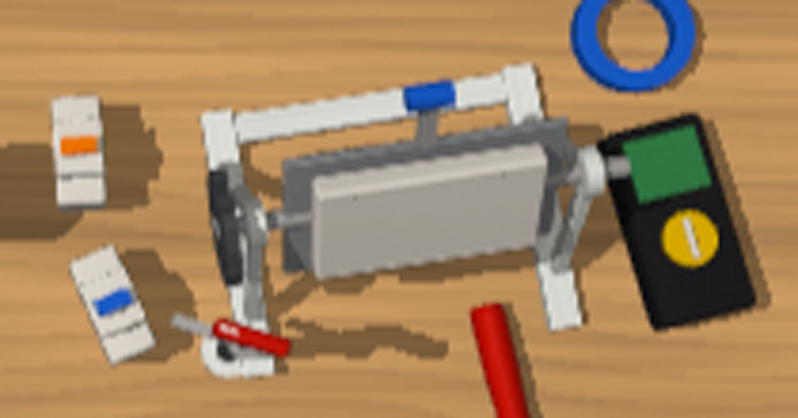

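View pics/s0z.png

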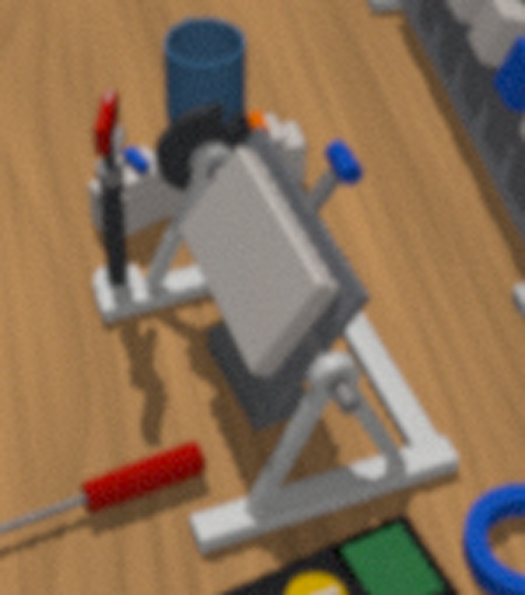

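```bash
cat > h.py <<'E'
import cv2,numpy as np
from workcell import r
from scipy.spatial.transform import Rotation as R
def ray(c,uv):
    K=c["camera_matrix"];T=c["camera_from_world"]
    d=T[:3,:3].T@np.linalg.solve(K,[uv[0],uv[1],1.]);o=-T[:3,:3].T@T[:3,3];return o,d/np.linalg.norm(d)
def plane(c,uv,z):
    o,d=ray(c,uv);return o+d*(z-o[2])/d[2]
def tri(c1,u1,c2,u2):
    o,d=ray(c1,u1);p,e=ray(c2,u2)
    s=np.linalg.lstsq(np.c_[d,-e],p-o,rcond=None)[0];a=o+s[0]*d;b=p+s[1]*e
    return (a+b)/2,np.linalg.norm(a-b)
def proj(c,P):
    T=c["camera_from_world"];q=c["camera_matrix"]@(T[:3,:3]@P+T[:3,3]);return q[:2]/q[2]
def mask(c,col,box):
    h=cv2.cvtColor(c["color"],cv2.COLOR_RGB2HSV);H,S,V=cv2.split(h)
    if col=="blue": m=(H>105)&(H<130)&(S>150)&(V>70)
    else: m=((H<6)|(H>172))&(S>170)&(V>70)
    x0,y0,x1,y1=box;k=np.zeros(m.shape,bool);k[y0:y1,x0:x1]=1
    return (m&k).astype(np.uint8)
def cen(m):
    n,l,s,c=cv2.connectedComponentsWithStats(m);i=1+np.argmax(s[1:,4]);
    pts=np.argwhere(l==i)[:,::-1].astype(np.float32)
    return c[i],s[i,4],cv2.minAreaRect(pts)
E
python3 - <<'E'
from h import *
s=r.read_camera("side");t=r.read_camera("top")
hs=cen(mask(s,"blue",(285,200,310,225)));ht=cen(mask(t,"blue",(325,155,360,175)))
print(hs,ht);H,e=tri(s,hs[0],t,ht[0]);print("handle",H,e)
ks=cen(mask(s,"red",(222,185,242,220)));kt=cen(mask(t,"red",(280,218,312,240)))
print(ks,kt);print("knob",tri(s,ks[0],t,kt[0]),plane(t,kt[0],.179))
A=[plane(t,(230+a/3.8,140+b/3.8),.01) for a,b in((202,115),(535,65),(580,325))]
print(A)
a,b,c=A
print("yaw",np.arctan2(*(-(a-b)[:2]*[1,-1])[::1]) , np.linalg.norm(a-b),np.linalg.norm(b-c))
E
```

```text
(array([297.55769231, 210.96153846]), np.int32(52), ((297.637939453125, 210.84483337402344), (10.21324348449707, 5.385164737701416), 68.19859313964844)) (array([342.68421053, 164.97368421]), np.int32(76), ((343.0, 165.0), (6.0, 12.0), 90.0))
handle [ 0.63809702 -0.14619012  0.20646973] 0.002576406295172926
(array([229.70909091, 200.10909091]), np.int32(55), ((229.4646759033203, 200.15879821777344), (4.4470744132995605, 15.076668739318848), 12.52880859375)) (array([296.40740741, 228.74074074]), np.int32(81), ((295.6690673828125, 228.45909118652344), (19.924772262573242, 4.533780574798584), 17.354022979736328))
knob (array([ 0.48366378, -0.03661527,  0.17786763]), np.float64(0.0028997122901377663)) [ 0.48505326 -0.03656591  0.179     ]
[array([ 0.66063524, -0.0157096 ,  0.01      ]), array([ 0.70189335, -0.26711606,  0.01      ]), array([ 0.50596333, -0.2962555 ,  0.01      ])]
yaw 0.16265932408468392 0.25476938638851665 0.1980850339953807
```

```bash
cat >> h.py <<'E'
YAW=0.155;O=np.array([.583,-.1565,0])
fx=np.array([np.cos(YAW),np.sin(YAW),0]);fy=np.array([-fx[1],fx[0],0])
def F(x,y,z): return O+x*fx+y*fy+[0,0,z]
def down(xd):  # tool rot with z down and x along xd
    xd=np.array(xd)/np.linalg.norm(xd);z=np.array([0,0,-1.]);return np.c_[xd,np.cross(z,xd),z]
def rel(P,Rt):
    o=r.observe();R0=R.from_rotvec(o["ee_rot"])
    sh=R0.inv().apply(np.array(P)-o["tool_pos"]);tv=np.degrees((R0.inv()*R.from_matrix(Rt)).as_rotvec())
    return np.round(sh,4),np.round(tv,2)
def st():
    o=r.observe();print({k:np.round(o[k],3) for k in("clock","q","tool_pos","wrist_force","grip_width")}); print(np.round(R.from_rotvec(o["ee_rot"]).as_matrix(),3))
E
python3 - <<'E'
from h import *
st()
P=F(.0564,0,.2065)
print(P)
for s in(1,-1): print(rel(P+[0,0,.10],down(s*fy)))
E
```

```text
{'clock': np.float64(0.2), 'q': array([ 1.298,  0.616, -0.013,  1.424,  0.008,  1.103, -0.04 ]), 'tool_pos': array([ 0.158, -0.63 ,  0.18 ]), 'wrist_force': array([-0.702, -0.183, -0.622]), 'grip_width': np.float64(0.093)}
[[ 0.243 -0.97  -0.   ]
 [-0.97  -0.243  0.002]
 [-0.002  0.    -1.   ]]
[ 0.63872385 -0.14779296  0.2065    ]
(array([-0.3509, -0.5836, -0.1257]), array([-1.4000e-01,  1.0000e-02, -1.7479e+02]))
(array([-0.3509, -0.5836, -0.1257]), array([0.01, 0.09, 5.21]))
```

Emit:
{"fn": "move_arm", "kwargs": {"targets": [[[0,0,-0.1257,0,0,0,0.6],[0,0,-0.1257,0,0,0,0.6],[0,0,-0.1257,0,0,0,0.6],[-0.08,-0.13,-0.1257,0,0,1,0.6],[-0.16,-0.27,-0.1257,0,0,2,0.6],[-0.24,-0.4,-0.1257,0,0,4,0.6],[-0.351,-0.584,-0.1257,0,0,5.2,0.6],[-0.351,-0.584,-0.1257,0,0,5.2,0.6],[-0.351,-0.584,-0.1257,0,0,5.2,0.6],[-0.351,-0.584,-0.1257,0,0,5.2,0.6],[-0.351,-0.584,-0.1257,0,0,5.2,0.6],[-0.351,-0.584,-0.1257,0,0,5.2,0.6]]]}}

```text
clock: 1.2
tool_pos: [0.4238, -0.3628, 0.3064]
ee_rot: [-2.386, 2.042, 0.002]
wrist_force: [0.6, 0.3, -0.1]
grip_width: 0.0745
```

```bash
python3 - <<'E'
from h import *
st();print(rel(F(.0564,0,.2065)+[0,0,.08],down(-fy)))
E
```

```text
{'clock': np.float64(1.2), 'q': array([ 0.72 ,  0.375, -0.076,  1.482,  0.028,  1.287, -0.775]), 'tool_pos': array([ 0.424, -0.363,  0.306]), 'wrist_force': array([ 0.641,  0.298, -0.146]), 'grip_width': np.float64(0.074)}
[[ 0.154 -0.988 -0.001]
 [-0.988 -0.154  0.001]
 [-0.001  0.    -1.   ]]
(array([-0.1792, -0.2456,  0.0201]), array([ 0.02,  0.08, -0.  ]))
```

Emit:
{"fn": "move_arm", "kwargs": {"targets": [[[-0.179,-0.2456,0.02,0,0,0,0.6],[-0.179,-0.2456,0.02,0,0,0,0.6],[-0.179,-0.2456,0.02,0,0,0,0.6],[-0.179,-0.2456,0.02,0,0,0,0.6],[-0.179,-0.2456,0.02,0,0,0,0.6],[-0.179,-0.2456,0.02,0,0,0,0.6],[-0.179,-0.2456,0.02,0,0,0,0.6],[-0.179,-0.2456,0.02,0,0,0,0.6],[-0.179,-0.2456,0.02,0,0,0,0.6],[-0.179,-0.2456,0.02,0,0,0,0.6],[-0.179,-0.2456,0.02,0,0,0,0.6],[-0.179,-0.2456,0.02,0,0,0,0.6]]]}}

```text
clock: 2.2
tool_pos: [0.6377, -0.1509, 0.2871]
ee_rot: [2.382, -2.047, -0.0]
wrist_force: [-0.3, -0.3, 0.2]
grip_width: 0.0745
```

```bash
python3 - <<'E'
from h import *
st();print(rel(F(.0564,0,.2065)+[0,0,-.019],down(-fy)))
s=r.read_camera("side");a=cv2.cvtColor(s["color"],cv2.COLOR_RGB2BGR)[100:300,180:360];cv2.imwrite("pics/s1.png",cv2.resize(a,None,fx=3,fy=3,interpolation=cv2.INTER_CUBIC))
E
```

```text
{'clock': np.float64(2.2), 'q': array([ 0.266,  0.561, -0.126,  1.224,  0.069,  1.361, -1.275]), 'tool_pos': array([ 0.638, -0.151,  0.287]), 'wrist_force': array([-0.295, -0.331,  0.235]), 'grip_width': np.float64(0.074)}
[[ 0.15  -0.989 -0.001]
 [-0.989 -0.15  -0.   ]
 [ 0.     0.001 -1.   ]]
(array([-0.003 , -0.0016,  0.0996]), array([ 0.04, -0.02, -0.24]))
```

View pics/s1.png

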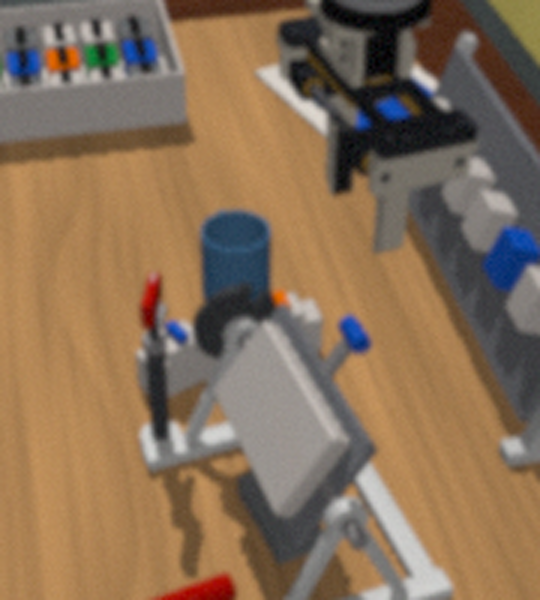

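The open fingers straddle the blue handle (zoom 355,333) from above, so I'm descending and then closing.

Emit:
{"fn": "move_arm", "kwargs": {"targets": [[[-0.003,-0.0016,0.03,0,0,-0.2,0.6],[-0.003,-0.0016,0.06,0,0,-0.2,0.6],[-0.003,-0.0016,0.08,0,0,-0.2,0.6],[-0.003,-0.0016,0.1,0,0,-0.2,0.6],[-0.003,-0.0016,0.1,0,0,-0.2,0.6],[-0.003,-0.0016,0.1,0,0,-0.2,0.6]]]}}

```text
clock: 2.75
tool_pos: [0.6378, -0.1488, 0.187]
ee_rot: [2.383, -2.045, -0.002]
wrist_force: [0.4, -0.1, 0.6]
grip_width: 0.0746
```

```bash
python3 - <<'E'
from h import *
st()
for n in("side","top"):
    s=r.read_camera(n);a=cv2.cvtColor(s["color"],cv2.COLOR_RGB2BGR);a=a[150:280,220:340] if n=="side" else a[130:250,270:430]
    cv2.imwrite(f"pics/{n}2.png",cv2.resize(a,None,fx=4,fy=4,interpolation=cv2.INTER_CUBIC))
E
```

```text
{'clock': np.float64(2.75), 'q': array([ 0.266,  0.622, -0.126,  1.394,  0.082,  1.132, -1.29 ]), 'tool_pos': array([ 0.638, -0.149,  0.187]), 'wrist_force': array([ 0.45 , -0.14 ,  0.597]), 'grip_width': np.float64(0.075)}
[[ 0.152 -0.988 -0.002]
 [-0.988 -0.152 -0.   ]
 [-0.     0.002 -1.   ]]
```

View pics/side2.png

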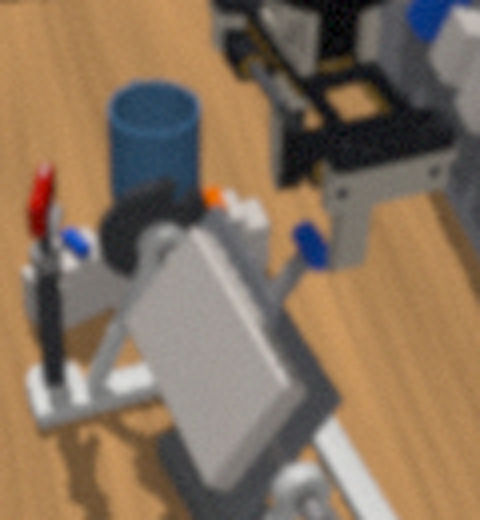

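View pics/top2.png

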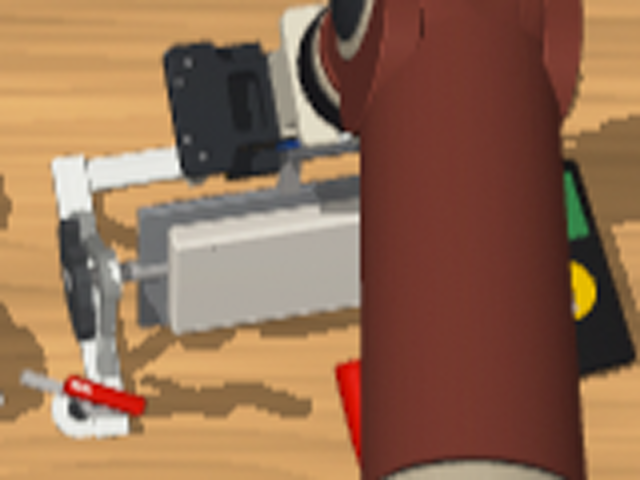

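```bash
python3 - <<'E'
from h import *
s=r.read_camera("side");t=r.read_camera("top");o=r.observe();p=o["tool_pos"]
for d in(0,.0375,-.0375,.055,-.055):
  q=p+d*fy; print(d,(proj(s,q)-[220,150])*4,(proj(t,q)-[270,130])*4)
E
```

```text
0 [314.69975704 265.87770375] [287.78960303 144.35525408]
0.0375 [290.69486582 228.94130122] [227.77641901 152.91448342]
-0.0375 [340.0526721  304.88831487] [347.71371068 135.80872904]
0.055 [279.92402556 212.36817502] [199.73972665 156.9131461 ]
-0.055 [352.37773137 323.8529228 ] [375.64786613 131.82469042]
```

```bash
python3 - <<'E'
from h import *
s=r.read_camera("side");t=r.read_camera("top");o=r.observe();p=o["tool_pos"]
for n,c in(("side",s),("top",t)):
  a=cv2.cvtColor(c["color"],cv2.COLOR_RGB2BGR);x,y=(200,60) if n=="side" else (260,90)
  a=cv2.resize(a[y:y+170,x:x+200],None,fx=3.5,fy=3.5,interpolation=cv2.INTER_CUBIC)
  for d,h,col in((.0375,0,(0,255,0)),(-.0375,0,(0,255,255)),(0,0,(255,0,255)),(.094,.084,(0,255,0)),(-.094,.084,(0,255,255)),(0,.084,(255,0,255)),(0,.25,(255,255,0))):
    q=(proj(c,p+d*fy+[0,0,h])-[x,y])*3.5; cv2.circle(a,tuple(int(v) for v in q),4,col,-1)
  cv2.imwrite(f"pics/{n}3.png",a)
E
```

```text
(no output)
```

View pics/side3.png

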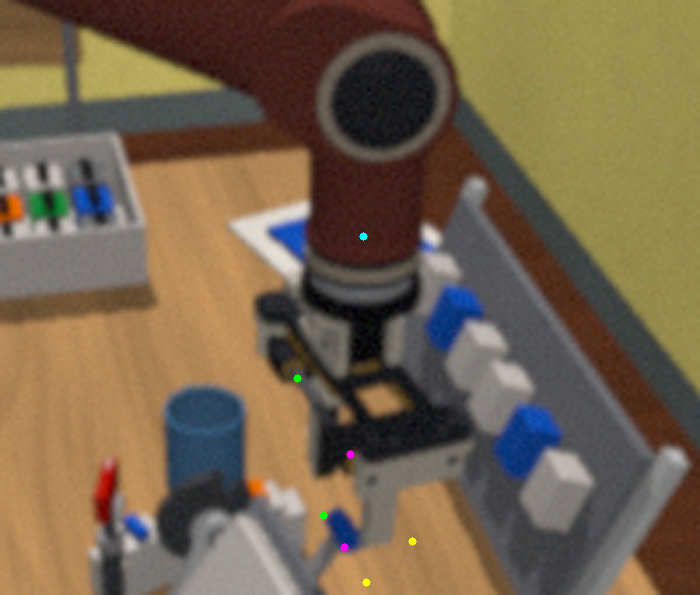

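View pics/top3.png

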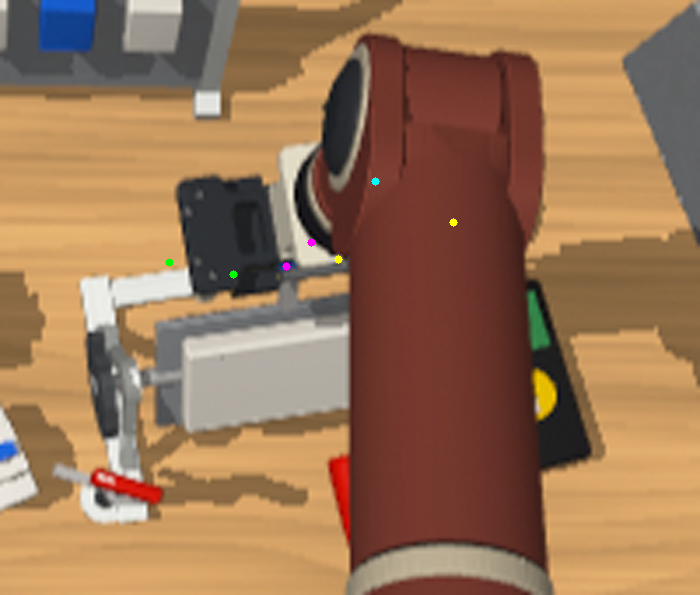

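```bash
python3 - <<'E'
from h import *
s=r.read_camera("side")
a=cv2.cvtColor(s["color"],cv2.COLOR_RGB2BGR)[170:240,265:345]
cv2.imwrite(f"pics/s4.png",cv2.resize(a,None,fx=8,fy=8,interpolation=cv2.INTER_CUBIC))
c=cv2.imread("pics/side0.png")[300:384,0:100];cv2.imwrite("pics/s0c.png",cv2.resize(c,None,fx=6,fy=6,interpolation=cv2.INTER_CUBIC))
p=np.array([0.158,-.6296,.18]);
for d in(-.0465,0,.0465,.064): print(proj(s,p+d*np.array([.243,-.97,0]))) 
E
```

```text
[ 55.29486573 455.01663494]
[ 57.42384987 488.30610205]
[ 59.80970988 525.61216143]
[ 60.78390144 540.8449277 ]
```

View pics/s4.png

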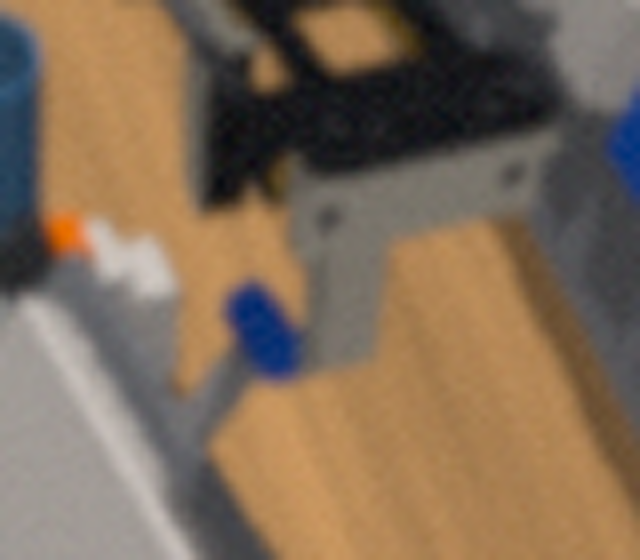

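View pics/s0c.png

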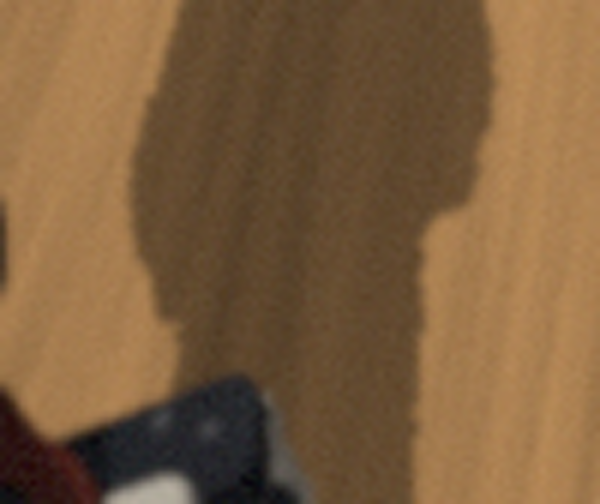

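```bash
python3 - <<'E'
from h import *
s=r.read_camera("side")
def yp(uv,y):
    o,d=ray(s,uv);P=o+d*((y-(o-O)@fy)/(d@fy));return (P-O)@fx,P[2]
for nm,z in(("near bl",(300,368)),("near br",(375,360)),("near mid",(338,365))):
  uv=np.array(z)/8+[265,170]
  for y in(-.037,-.05,-.06): print(nm,y,np.round(yp(uv,y),4))
for nm,z in(("far bl",(195,205)),("far br",(225,212))):
  uv=np.array(z)/8+[265,170]
  for y in(.037,.05,.0): print(nm,y,np.round(yp(uv,y),4))
print((r.observe()["tool_pos"]-O)@fx)
E
```

```text
near bl -0.037 [0.0494 0.2239]
near bl -0.05 [0.0428 0.2368]
near bl -0.06 [0.0377 0.2467]
near br -0.037 [0.074  0.2195]
near br -0.05 [0.0669 0.2325]
near br -0.06 [0.0614 0.2424]
near mid -0.037 [0.0618 0.2213]
near mid -0.05 [0.055  0.2342]
near mid -0.06 [0.0497 0.2441]
far bl 0.037 [0.047  0.2302]
far bl 0.05 [0.0529 0.2187]
far bl 0.0 [0.0303 0.2628]
far br 0.037 [0.0573 0.2245]
far br 0.05 [0.0634 0.213 ]
far br 0.0 [0.04   0.2574]
0.05696582633235493
```

The picture puts the visible finger ends about 35 mm higher than the reported TCP. Closing here is a safe way to check which is right: it grips at 30 mm if the report is correct, and shuts above the bar if not.

Emit:
{"fn": "move_arm", "kwargs": {"targets": [[[0,0,0,0,0,0,-0.2],[0,0,0,0,0,0,-0.2],[0,0,0,0,0,0,-0.4],[0,0,0,0,0,0,-0.6],[0,0,0,0,0,0,-0.6]]], "force": 10}}

```text
clock: 3.57
tool_pos: [0.6392, -0.1475, 0.188]
ee_rot: [-2.386, 2.043, -0.002]
wrist_force: [-0.1, 0.6, -0.2]
grip_width: 0.0458
```

```bash
python3 - <<'E'
from h import *
st()
s=r.read_camera("side")
a=cv2.cvtColor(s["color"],cv2.COLOR_RGB2BGR)[170:240,265:345]
cv2.imwrite(f"pics/s5.png",cv2.resize(a,None,fx=8,fy=8,interpolation=cv2.INTER_CUBIC))
E
```

```text
{'clock': np.float64(3.567), 'q': array([ 0.264,  0.621, -0.127,  1.393,  0.082,  1.131, -1.29 ]), 'tool_pos': array([ 0.639, -0.148,  0.188]), 'wrist_force': array([-0.092,  0.579, -0.23 ]), 'grip_width': np.float64(0.046)}
[[ 0.154 -0.988  0.001]
 [-0.988 -0.154 -0.   ]
 [ 0.001 -0.001 -1.   ]]
```

View pics/s5.png

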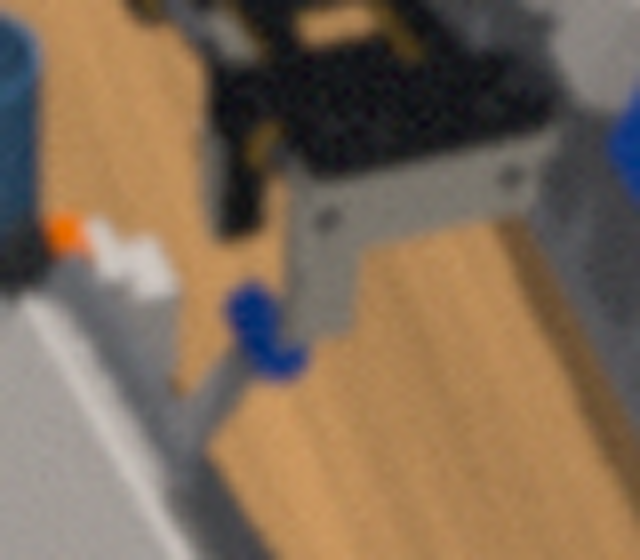

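Emit:
{"fn": "move_arm", "kwargs": {"targets": [[[0,0,0,0,0,0,-0.6],[0,0,0,0,0,0,-0.6],[0,0,0,0,0,0,-0.6],[0,0,0,0,0,0,-0.6]]]}}

```text
clock: 3.95
tool_pos: [0.6392, -0.1475, 0.188]
ee_rot: [-2.386, 2.043, -0.002]
wrist_force: [0.3, 0.2, 0.2]
grip_width: 0.0194
```

The fingers closed to 19 mm, so they missed the bar. The images are right and the fingers are higher than the pose report says. I'll measure the tips directly.

```bash
python3 - <<'E'
from h import *
for n,(x,y,w,h) in(("side",(255,150,100,75)),("top",(290,130,120,90))):
  s=r.read_camera(n)
  a=cv2.cvtColor(s["color"],cv2.COLOR_RGB2BGR)[y:y+h,x:x+w]
  cv2.imwrite(f"pics/{n}6.png",cv2.resize(a,None,fx=6,fy=6,interpolation=cv2.INTER_CUBIC))
E
```

```text
(no output)
```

View pics/side6.png

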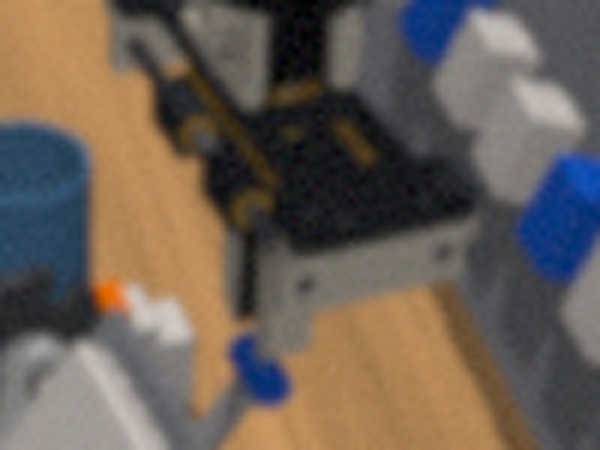

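View pics/top6.png

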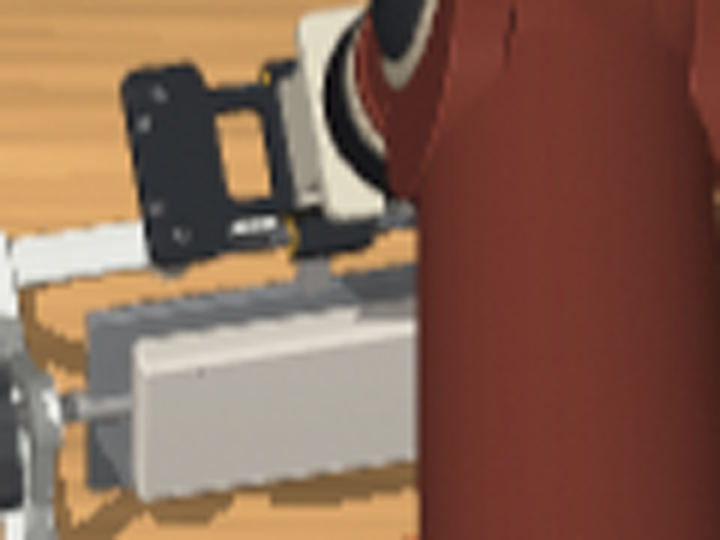

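```bash
python3 - <<'E'
from h import *
s=r.read_camera("side")
def yp(uv,y):
    o,d=ray(s,uv);P=o+d*((y-(o-O)@fy)/(d@fy));return (P-O)@fx,P[2]
for z in((258,350),(308,345)):
  uv=np.array(z)/6+[255,150]
  for y in(-.0097,-.027): print(y,np.round(yp(uv,y),4))
o=r.observe()["tool_pos"]-O;print(o@fx,o@fy,o[2])
E
```

```text
-0.0097 [0.0499 0.2255]
-0.027 [0.0414 0.242 ]
-0.0097 [0.072  0.2216]
-0.027 [0.063  0.2381]
0.05693919362035682 0.00016846507326516539 0.1880132605629815
```

```bash
python3 - <<'E'
from h import *
s=r.read_camera("side");t=r.read_camera("top")
for u in ((366.6,145.7),(360,146),(354,147)):
  P,e=tri(s,(303.4,142.9),t,u);d=P-O;print(d@fx,d@fy,P[2],e)
# body +y outer edge corners top plate: side raw? 
E
```

```text
0.055814384774067825 -0.006514677406712949 0.4056561005863064 0.001626796987688315
0.059778661842384846 0.004182175106871152 0.3982663016799997 0.0008518716462625978
0.06266663701149729 0.014059194621860045 0.3914053206976387 0.00458834830885065
```

Emit:
{"fn": "move_arm", "kwargs": {"targets": [[[0,0,0,0,0,0,0.5],[0,0,0,0,0,0,0.5],[0,0,0,0,0,0,0.5],[0,0,0,0,0,0,0.5],[0,0,0,0,0,0,0.5],[0,0,0.01,0,0,0,0.5],[0,0,0.02,0,0,0,0.5],[0,0,0.025,0,0,0,0.5],[0,0,0.025,0,0,0,0.5]]]}}

```text
clock: 4.95
tool_pos: [0.6376, -0.1473, 0.1604]
ee_rot: [2.385, -2.042, -0.005]
wrist_force: [-0.0, -0.6, 0.3]
grip_width: 0.0691
```

```bash
python3 - <<'E'
from h import *
st()
for n,(x,y,w,h) in(("side",(255,150,100,75)),):
  s=r.read_camera(n)
  a=cv2.cvtColor(s["color"],cv2.COLOR_RGB2BGR)[y:y+h,x:x+w]
  cv2.imwrite(f"pics/{n}7.png",cv2.resize(a,None,fx=6,fy=6,interpolation=cv2.INTER_CUBIC))
E
```

```text
{'clock': np.float64(4.95), 'q': array([ 0.264,  0.645, -0.125,  1.43 ,  0.086,  1.076, -1.294]), 'tool_pos': array([ 0.638, -0.147,  0.16 ]), 'wrist_force': array([-0.026, -0.589,  0.336]), 'grip_width': np.float64(0.069)}
[[ 0.154 -0.988 -0.004]
 [-0.988 -0.154  0.   ]
 [-0.001  0.004 -1.   ]]
```

View pics/side7.png

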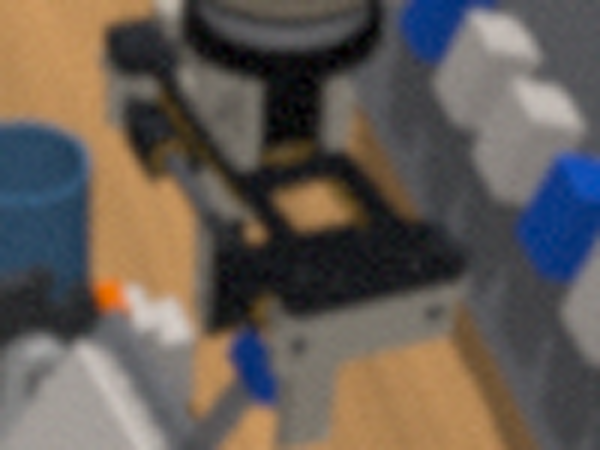

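The fingers now straddle the bar, with the near tip at (300,443) and the far tip at (222,330), about 7 mm short of the right depth. I'll go 8 mm deeper and close.

Emit:
{"fn": "move_arm", "kwargs": {"targets": [[[0,0,0.005,0,0,0,0.5],[0,0,0.008,0,0,0,0.5],[0,0,0.008,0,0,0,-0.6],[0,0,0.008,0,0,0,-0.6],[0,0,0.008,0,0,0,-0.6],[0,0,0.008,0,0,0,-0.6],[0,0,0.008,0,0,0,-0.6],[0,0,0.008,0,0,0,-0.6],[0,0,0.008,0,0,0,-0.6],[0,0,0.008,0,0,0,-0.6]]], "force": 15}}

```text
clock: 5.83
tool_pos: [0.6384, -0.1473, 0.1536]
ee_rot: [2.386, -2.042, -0.002]
wrist_force: [-0.1, 0.3, 0.5]
grip_width: 0.0299
```

```bash
python3 - <<'E'
from h import *
st()
for n,(x,y,w,h) in(("side",(255,150,100,75)),):
  s=r.read_camera(n)
  a=cv2.cvtColor(s["color"],cv2.COLOR_RGB2BGR)[y:y+h,x:x+w]
  cv2.imwrite(f"pics/{n}8.png",cv2.resize(a,None,fx=6,fy=6,interpolation=cv2.INTER_CUBIC))
E
```

```text
{'clock': np.float64(5.833), 'q': array([ 0.264,  0.651, -0.125,  1.439,  0.087,  1.059, -1.295]), 'tool_pos': array([ 0.638, -0.147,  0.154]), 'wrist_force': array([-0.12 ,  0.281,  0.455]), 'grip_width': np.float64(0.03)}
[[ 0.154 -0.988 -0.002]
 [-0.988 -0.154  0.   ]
 [-0.     0.002 -1.   ]]
```

View pics/side8.png

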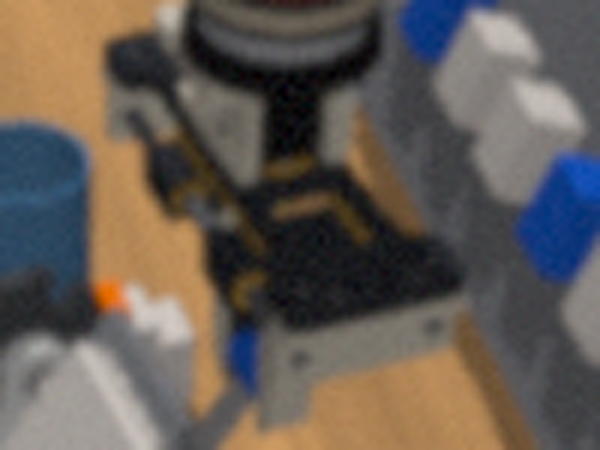

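Gripped: the width is 29.9 mm, which is the length of the bar. The TCP report reads about 34 mm low. Next I'll work out the arc.

```bash
python3 - <<'E'
import numpy as np
p0=2.206
for p in np.arange(2.1,-.01,-.1): 
  print(round(p,2), "ty",round(1e3*(.095*(np.cos(p)-np.cos(p0))),1),"tz",round(-1e3*.095*(np.sin(p)-np.sin(p0)),1))
E
```

```text
2.1 ty 8.4 tz -5.5
2.0 ty 16.8 tz -9.9
1.9 ty 25.7 tz -13.4
1.8 ty 34.8 tz -16.0
1.7 ty 44.1 tz -17.7
1.6 ty 53.6 tz -18.5
1.5 ty 63.1 tz -18.3
1.4 ty 72.5 tz -17.1
1.3 ty 81.8 tz -15.1
1.2 ty 90.8 tz -12.1
1.1 ty 99.5 tz -8.2
1.0 ty 107.7 tz -3.5
0.9 ty 115.4 tz 2.1
0.8 ty 122.6 tz 8.3
0.7 ty 129.0 tz 15.3
0.6 ty 134.8 tz 22.8
0.5 ty 139.7 tz 30.9
0.4 ty 143.9 tz 39.5
0.3 ty 147.1 tz 48.4
0.2 ty 149.5 tz 57.6
0.1 ty 150.9 tz 67.0
-0.0 ty 151.4 tz 76.5
```

Emit:
{"fn": "move_arm", "kwargs": {"targets": [[[0,0.0084,-0.0055,0,0,0,-0.6],[0,0.0168,-0.0099,0,0,0,-0.6],[0,0.0257,-0.0134,0,0,0,-0.6],[0,0.0348,-0.016,0,0,0,-0.6],[0,0.0441,-0.0177,0,0,0,-0.6],[0,0.0536,-0.0185,0,0,0,-0.6],[0,0.0536,-0.0185,0,0,0,-0.6]]], "force": 25}}

```text
clock: 6.47
tool_pos: [0.5828, -0.1564, 0.1726]
ee_rot: [2.383, -2.043, -0.004]
wrist_force: [0.5, -1.6, -3.5]
grip_width: 0.0296
```

```bash
python3 - <<'E'
from h import *
st()
for n,(x,y,w,h) in(("side",(200,120,150,112)),):
  s=r.read_camera(n)
  a=cv2.cvtColor(s["color"],cv2.COLOR_RGB2BGR)[y:y+h,x:x+w]
  cv2.imwrite(f"pics/{n}9.png",cv2.resize(a,None,fx=4,fy=4,interpolation=cv2.INTER_CUBIC))
E
```

```text
{'clock': np.float64(6.467), 'q': array([ 0.305,  0.554, -0.13 ,  1.571,  0.081,  1.026, -1.265]), 'tool_pos': array([ 0.583, -0.156,  0.173]), 'wrist_force': array([ 0.486, -1.627, -3.459]), 'grip_width': np.float64(0.03)}
[[ 0.153 -0.988 -0.004]
 [-0.988 -0.153 -0.   ]
 [-0.     0.004 -1.   ]]
```

View pics/side9.png

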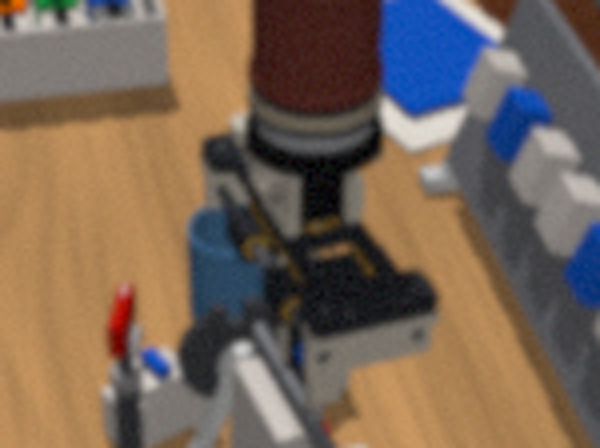

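Emit:
{"fn": "move_arm", "kwargs": {"targets": [[[0,0.008,0.0004,0,0,0,-0.6],[0,0.0161,0.0014,0,0,0,-0.6],[0,0.0254,0.0035,0,0,0,-0.6],[0,0.0344,0.0065,0,0,0,-0.6],[0,0.0431,0.0103,0,0,0,-0.6],[0,0.0513,0.0151,0,0,0,-0.6],[0,0.0591,0.0206,0,0,0,-0.6],[0,0.0662,0.0269,0,0,0,-0.6],[0,0.0727,0.0338,0,0,0,-0.6],[0,0.0784,0.0414,0,0,0,-0.6],[0,0.0834,0.0495,0,0,0,-0.6],[0,0.0834,0.0495,0,0,0,-0.6]]]}}

```text
clock: 7.52
tool_pos: [0.4968, -0.1707, 0.1246]
ee_rot: [2.377, -2.041, -0.01]
wrist_force: [-3.9, -1.7, 1.0]
grip_width: 0.0298
```

```bash
python3 - <<'E'
from h import *
st();p=r.observe()["tool_pos"]-O;print(p@fx,p@fy,p[2])
for n,(x,y,w,h) in(("side",(200,120,150,150)),):
  s=r.read_camera(n)
  a=cv2.cvtColor(s["color"],cv2.COLOR_RGB2BGR)[y:y+h,x:x+w]
  cv2.imwrite(f"pics/{n}10.png",cv2.resize(a,None,fx=4,fy=4,interpolation=cv2.INTER_CUBIC))
E
```

```text
{'clock': np.float64(7.517), 'q': array([ 0.372,  0.497, -0.127,  1.845,  0.09 ,  0.815, -1.221]), 'tool_pos': array([ 0.497, -0.171,  0.125]), 'wrist_force': array([-3.882, -1.667,  1.007]), 'grip_width': np.float64(0.03)}
[[ 0.151 -0.988 -0.01 ]
 [-0.988 -0.151 -0.002]
 [ 0.001  0.01  -1.   ]]
-0.08736625782527539 -0.0007431909475033604 0.12459197262560415
```

View pics/side10.png

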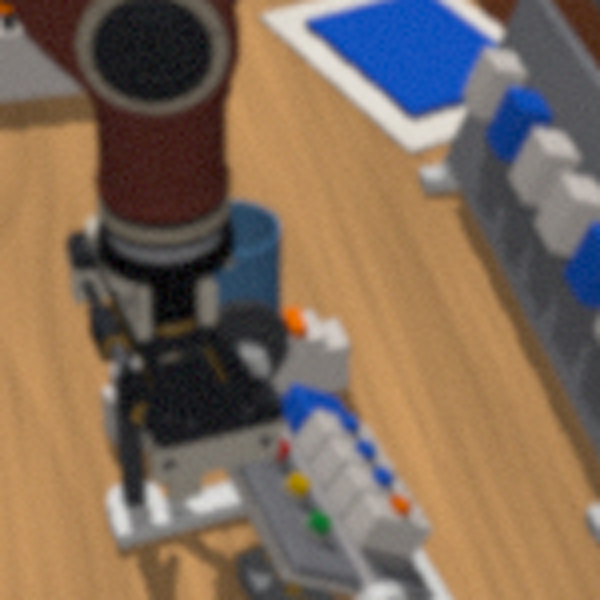

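Emit:
{"fn": "move_arm", "kwargs": {"targets": [[[0,0.001,0.005,0,0,0,-0.6],[0,0.0015,0.0106,0,0,0,-0.6],[0,0.005,0.0195,0,0,0,-0.6],[0,0.0075,0.0287,0,0,0,-0.6],[0,0.009,0.0381,0,0,0,-0.6],[0,0.0095,0.0476,0,0,0,-0.6],[0,0.0095,0.0476,0,0,0,-0.6],[0,0.0095,0.0476,0,0,0,-0.6]]]}}

```text
clock: 8.23
tool_pos: [0.4822, -0.1731, 0.0766]
ee_rot: [2.371, -2.039, -0.021]
wrist_force: [-5.4, -2.3, -0.5]
grip_width: 0.0299
```

```bash
python3 - <<'E'
from h import *
st();p=r.observe()["tool_pos"]-O;print(p@fx,p@fy,p[2])
for n,(x,y,w,h) in(("side",(200,150,150,150)),("top",(270,140,150,110))):
  s=r.read_camera(n)
  a=cv2.cvtColor(s["color"],cv2.COLOR_RGB2BGR)[y:y+h,x:x+w]
  cv2.imwrite(f"pics/{n}11.png",cv2.resize(a,None,fx=4,fy=4,interpolation=cv2.INTER_CUBIC))
E
```

```text
{'clock': np.float64(8.233), 'q': array([ 0.374,  0.552, -0.116,  1.92 ,  0.107,  0.693, -1.228]), 'tool_pos': array([ 0.482, -0.173,  0.077]), 'wrist_force': array([-5.417, -2.29 , -0.495]), 'grip_width': np.float64(0.03)}
[[ 0.15  -0.988 -0.02 ]
 [-0.989 -0.15  -0.002]
 [-0.001  0.02  -1.   ]]
-0.10210991326491844 -0.0008140288925372542 0.0766495037536137
```

View pics/side11.png

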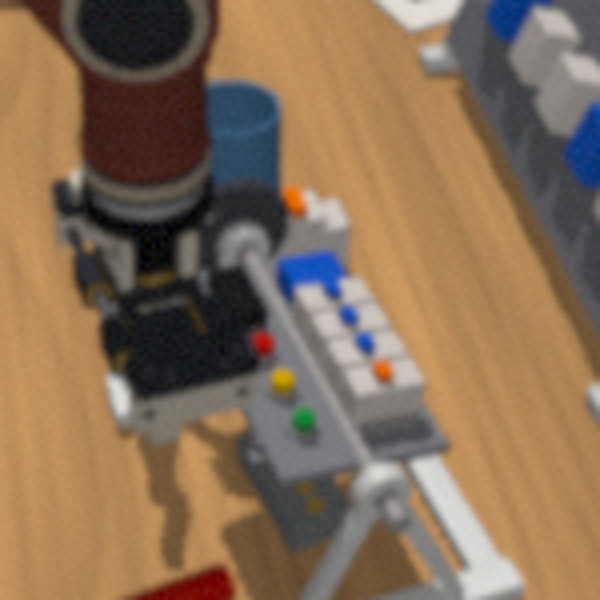

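View pics/top11.png

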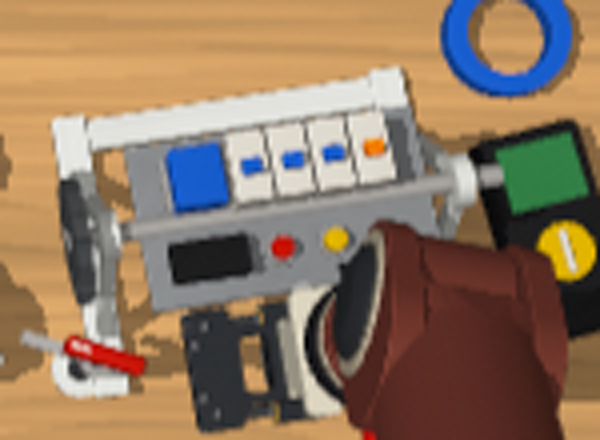

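```bash
python3 - <<'E'
from h import *
s=r.read_camera("side");t=r.read_camera("top")
for ph in(-.15,-.1,0,.1,.15):
  out=[]
  for a,y in((-.055,-.095),(.055,-.095)):
    for h in(.004,-.004):
      x=a*np.cos(ph)+h*np.sin(ph); z=.13-a*np.sin(ph)+h*np.cos(ph)
      out.append(np.round((proj(s,F(x,y,z))-[200,150])*4))
  out+= [np.round((proj(t,F(-.055*np.cos(ph),.095,.134+.055*np.sin(ph)))-[270,140])*4)]
  print(ph,out)
print("axis ends",[(proj(c,F(0,-.115,.13))-b)*4 for c,b in((s,[200,150]),(t,[270,140]))])
E
```

```text
-0.15 [array([278., 494.]), array([280., 503.]), array([450., 427.]), array([451., 435.]), array([151., 314.])]
-0.1 [array([278., 491.]), array([279., 500.]), array([451., 430.]), array([451., 439.]), array([152., 314.])]
0 [array([278., 485.]), array([278., 494.]), array([451., 436.]), array([450., 445.]), array([153., 314.])]
0.1 [array([279., 478.]), array([278., 488.]), array([451., 442.]), array([448., 451.]), array([154., 313.])]
0.15 [array([280., 475.]), array([278., 485.]), array([450., 445.]), array([447., 455.]), array([154., 312.])]
axis ends [array([379.14767787, 489.26197432]), array([459.49899818, 183.60325882])]
```

```bash
python3 - <<'E'
from h import *
s=r.read_camera("side")
a=cv2.cvtColor(s["color"],cv2.COLOR_RGB2BGR)[240:290,255:320]
cv2.imwrite("pics/s12.png",cv2.resize(a,None,fx=10,fy=10,interpolation=cv2.INTER_CUBIC))
E
```

```text
(no output)
```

View pics/s12.png

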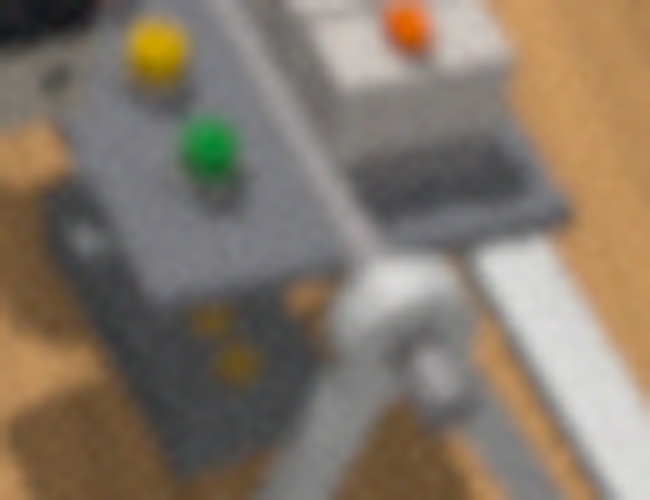

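```bash
python3 - <<'E'
from h import *
s=r.read_camera("side")
def yp(uv,y):
    o,d=ray(s,uv);P=o+d*((y-(o-O)@fy)/(d@fy));return np.array([(P-O)@fx,P[2]])
for n,f in(((155,290),(567,205)),((165,305),(560,222)),((150,285),(570,210))):
  a=yp(np.array(n)/10+[255,240],-.095);b=yp(np.array(f)/10+[255,240],-.095)
  print(a,b,np.arctan2(a[1]-b[1],b[0]-a[0]),np.linalg.norm(a-b))
# edge fit: bottom edge points left of boss
a=yp(np.array((165,307))/10+[255,240],-.095);b=yp(np.array((340,272))/10+[255,240],-.095);print(np.arctan2(a[1]-b[1],b[0]-a[0]))
# reference: foot outer edge -y end, top surface
E
```

```text
[-0.05263757  0.14078489] [0.05259468 0.12946258] 0.10718115346426905 0.10583959533420338
[-0.05013025  0.13461516] [0.05114212 0.12405688] 0.10388097710670283 0.10182126917543079
[-0.05387889  0.14299072] [0.05353561 0.12735513] 0.1445478964339194 0.10854651981809868
0.11811861161461645
```

Level check from the plate's near edge gives the panel at about +0.11 rad, with the handle side still slightly high. I'll lower it 10 mm.

Emit:
{"fn": "move_arm", "kwargs": {"targets": [[[0,0,0.005,0,0,0,-0.6],[0,0,0.01,0,0,0,-0.6],[0,0,0.01,0,0,0,-0.6],[0,0,0.01,0,0,0,-0.6]]]}}

```text
clock: 8.87
tool_pos: [0.4815, -0.1732, 0.067]
ee_rot: [2.37, -2.038, -0.023]
wrist_force: [-2.2, -0.9, 1.3]
grip_width: 0.03
```

```bash
python3 - <<'E'
from h import *
st();p=r.observe()["tool_pos"]-O;print(p@fx,p@fy,p[2])
s=r.read_camera("side")
a=cv2.cvtColor(s["color"],cv2.COLOR_RGB2BGR)[240:290,255:320]
cv2.imwrite("pics/s13.png",cv2.resize(a,None,fx=10,fy=10,interpolation=cv2.INTER_CUBIC))
E
```

```text
{'clock': np.float64(8.867), 'q': array([ 0.373,  0.566, -0.113,  1.93 ,  0.11 ,  0.671, -1.231]), 'tool_pos': array([ 0.481, -0.173,  0.067]), 'wrist_force': array([-2.195, -0.931,  1.322]), 'grip_width': np.float64(0.03)}
[[ 0.15  -0.989 -0.021]
 [-0.989 -0.15  -0.002]
 [-0.001  0.021 -1.   ]]
-0.10290703835082957 -0.000857687210641944 0.06699297516088698
```

View pics/s13.png

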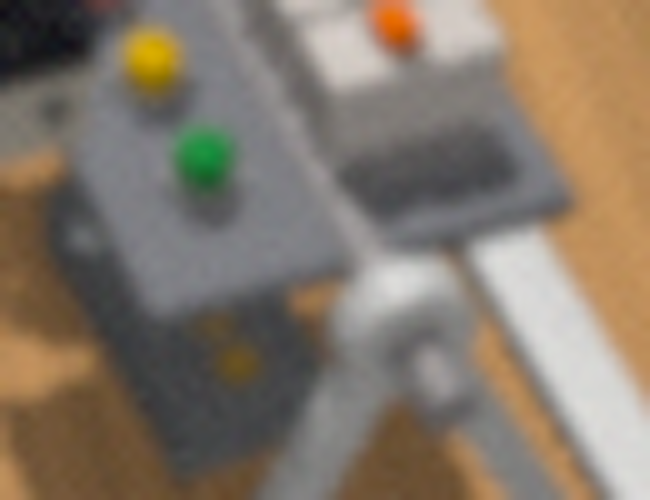

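```bash
python3 - <<'E'
from h import *
s=r.read_camera("side")
g=cv2.cvtColor(s["color"],cv2.COLOR_RGB2GRAY)[240:290,255:320]
def yp(uv,y):
    o,d=ray(s,uv);P=o+d*((y-(o-O)@fy)/(d@fy));return np.array([(P-O)@fx,P[2]])
for n,f in(((145,308),(570,195)),((155,322),(562,214)),((155,322),(340,277)),((390,250),(555,215))):
  a=yp(np.array(n)/10+[255,240],-.095);b=yp(np.array(f)/10+[255,240],-.095)
  print(a,b,np.arctan2(a[1]-b[1],b[0]-a[0]))
E
```

```text
[-0.05508226  0.13554802] [0.05314389 0.13274145] 0.02592666026727118
[-0.05258129  0.12968659] [0.0514771  0.12673818] 0.02832660548564153
[-0.05258129  0.12968659] [-0.00599007  0.12691729] 0.059368273092184135
[0.00660557 0.13142666] [0.04961319 0.1270992 ] 0.10028321928176803
```

Emit:
{"fn": "move_arm", "kwargs": {"targets": [[[0,0,0.002,0,0,0,-0.6],[0,0,0.002,0,0,0,-0.6],[0,0,0.002,0,0,0,-0.6],[0,0,0.002,0,0,0,0.3],[0,0,0.002,0,0,0,0.3],[0,0,0.002,0,0,0,0.3],[0,0,0.002,0,0,0,0.3],[0,0,-0.03,0,0,0,0.3],[0,0,-0.07,0,0,0,0.3],[0,0,-0.11,0,0,0,0.3],[0,0,-0.15,0,0,0,0.3],[0,0,-0.15,0,0,0,0.3]]]}}

```text
clock: 9.97
tool_pos: [0.4904, -0.174, 0.2248]
ee_rot: [2.376, -2.043, 0.002]
wrist_force: [0.9, 0.4, 0.1]
grip_width: 0.0607
```

```bash
python3 - <<'E'
from h import *
st();p=r.observe()["tool_pos"]-O;print(p@fx,p@fy,p[2])
for n,(x,y,w,h) in(("side",(210,160,130,125)),("top",(270,140,130,110))):
  s=r.read_camera(n)
  a=cv2.cvtColor(s["color"],cv2.COLOR_RGB2BGR);cv2.imwrite(f"pics/{n}14raw.png",a);a=a[y:y+h,x:x+w]
  cv2.imwrite(f"pics/{n}14.png",cv2.resize(a,None,fx=4.7,fy=4.7,interpolation=cv2.INTER_CUBIC))
E
```

```text
{'clock': np.float64(9.967), 'q': array([ 0.391,  0.373, -0.138,  1.726,  0.067,  1.049, -1.192]), 'tool_pos': array([ 0.49 , -0.174,  0.225]), 'wrist_force': array([0.926, 0.422, 0.144]), 'grip_width': np.float64(0.061)}
[[ 0.15  -0.989 -0.004]
 [-0.989 -0.15  -0.007]
 [ 0.006  0.005 -1.   ]]
-0.09422798377148987 -0.0029724443730660337 0.22480203395471804
```

View pics/side14.png

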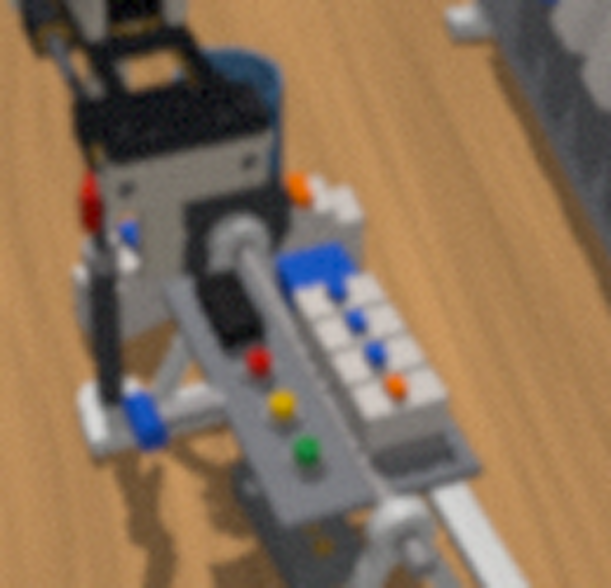

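View pics/top14.png

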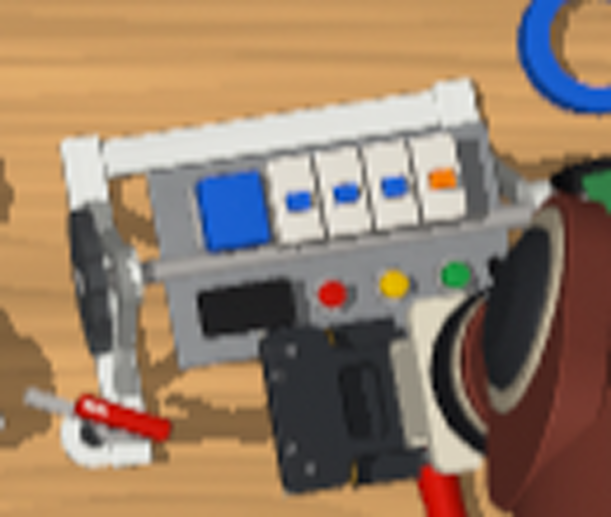

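```bash
python3 - <<'E'
from h import *
s=r.read_camera("side");t=r.read_camera("top")
hs=cen(mask(s,"blue",(232,240,252,260)));print(hs)
def yp(uv,y):
    o,d=ray(s,uv);P=o+d*((y-(o-O)@fy)/(d@fy));return np.array([(P-O)@fx,P[2]])
for y in(-.004,0,.003): print(y,yp(hs[0],y))
for p in(-.1,0,.1): print(p,proj(s,F(-.095*np.cos(p),0,.13+.095*np.sin(p))))
print("orig handle pred",proj(s,F(.0564,0,.2065)))
kt=cen(mask(t,"red",(280,218,312,240)));print(kt,plane(t,kt[0],.179))
ks=cen(mask(s,"red",(222,185,242,220)));print(ks,tri(s,ks[0],t,kt[0]))
b=cv2.boxPoints(kt[2]);print(b)
bx=[plane(t,q,.19) for q in b];
e=[bx[i]-bx[i-1] for i in range(4)];print([ (np.linalg.norm(v),np.arctan2(v[1],v[0])-YAW) for v in e])
E
```

```text
(array([240.27118644, 249.03389831]), np.int32(59), ((240.4000244140625, 248.80001831054688), (10.733125686645508, 5.366562843322754), 63.43495178222656))
-0.004 [-0.09722487  0.1336874 ]
0 [-0.09614176  0.12938901]
0.003 [-0.09532943  0.12616521]
-0.1 [241.03610446 251.3747605 ]
0 [240.70312221 248.74342782]
0.1 [240.73560905 245.9842845 ]
orig handle pred [298.49097088 211.22473848]
(array([296.40740741, 228.74074074]), np.int32(81), ((295.6690673828125, 228.45909118652344), (19.924772262573242, 4.533780574798584), 17.354022979736328)) [ 0.48505326 -0.03656591  0.179     ]
(array([228.14285714, 204.5       ]), np.int32(14), ((228.2353057861328, 204.44119262695312), (7.276068687438965, 1.697749376296997), 75.96376037597656)) (array([ 0.48146985, -0.03782933,  0.16466282]), np.float64(0.008714546528033797))
[[285.484   227.65126]
 [286.8363  223.32387]
 [305.85413 229.26692]
 [304.50183 233.59431]]
[(np.float64(0.04803139008127764), np.float64(1.1235733675181971)), (np.float64(0.011005046174268236), np.float64(-0.455588458720663)), (np.float64(0.04808882009284248), np.float64(-2.018350079957382)), (np.float64(0.010989770377580024), np.float64(2.6807667144855762))]
```

The handle now sits at local x −96 mm, z 129 mm, so the panel is at about −0.01 rad and level. The knob bar lies at 1.12 rad in the frame, which puts lock at about 0.28. The knob is next.

```bash
python3 - <<'E'
from h import *
a=YAW+1.12-np.pi/2
print(rel([.485,-.0355,.225],down([np.cos(a),np.sin(a),0])))
E
```

```text
(array([-0.1352, -0.0217, -0.0095]), array([  1.13,   0.86, -64.43]))
```

Emit:
{"fn": "move_arm", "kwargs": {"targets": [[[0,0,-0.02,0,0,0,0.0],[-0.03,-0.005,-0.02,0,0,-7,0.0],[-0.06,-0.01,-0.02,0,0,-14,0.0],[-0.1,-0.015,-0.02,0,0,-21,0.0],[-0.135,-0.0217,-0.01,1,1,-28,0.0],[-0.135,-0.0217,-0.01,1,1,-35,0.0],[-0.135,-0.0217,-0.01,1,1,-42,0.0],[-0.135,-0.0217,-0.01,1,1,-49,0.0],[-0.135,-0.0217,-0.01,1.1,0.9,-56,0.0],[-0.135,-0.0217,-0.01,1.1,0.9,-62,0.0],[-0.135,-0.0217,-0.01,1.1,0.9,-64.4,0.0],[-0.135,-0.0217,-0.01,1.1,0.9,-64.4,0.0]]]}}

```text
clock: 11.17
tool_pos: [0.4837, -0.0359, 0.2234]
ee_rot: [3.107, -0.463, -0.007]
wrist_force: [-0.5, -0.4, -0.4]
grip_width: 0.0467
```

```bash
python3 - <<'E'
from h import *
st();a=YAW+1.12-np.pi/2
print(rel([.485,-.0355,.165],down([np.cos(a),np.sin(a),0])))
for n,(x,y,w,h) in(("side",(180,100,130,125)),("top",(230,140,130,120))):
  s=r.read_camera(n)
  a=cv2.cvtColor(s["color"],cv2.COLOR_RGB2BGR);a=a[y:y+h,x:x+w]
  cv2.imwrite(f"pics/{n}15.png",cv2.resize(a,None,fx=4.7,fy=4.7,interpolation=cv2.INTER_CUBIC))
E
```

```text
{'clock': np.float64(11.167), 'q': array([ 0.352,  0.344, -0.442,  1.808,  0.168,  1.031, -0.45 ]), 'tool_pos': array([ 0.484, -0.036,  0.223]), 'wrist_force': array([-0.48 , -0.371, -0.356]), 'grip_width': np.float64(0.047)}
[[ 0.957 -0.291 -0.004]
 [-0.291 -0.957  0.   ]
 [-0.004  0.001 -1.   ]]
(array([ 0.0014, -0.0008,  0.0584]), array([0.07, 0.25, 0.01]))
```

View pics/side15.png

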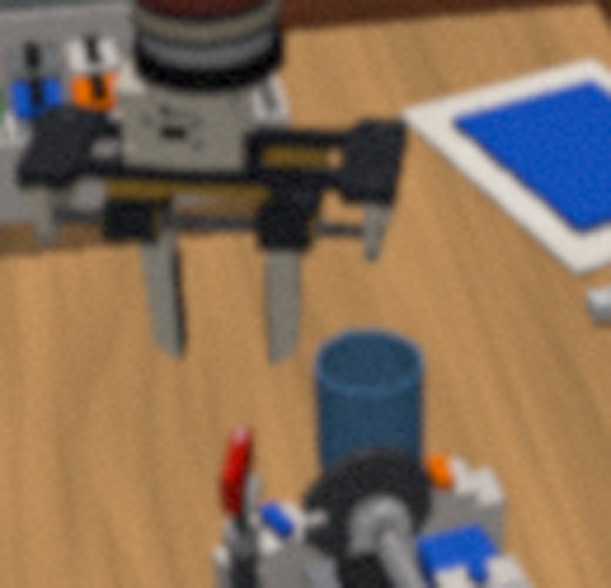

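View pics/top15.png

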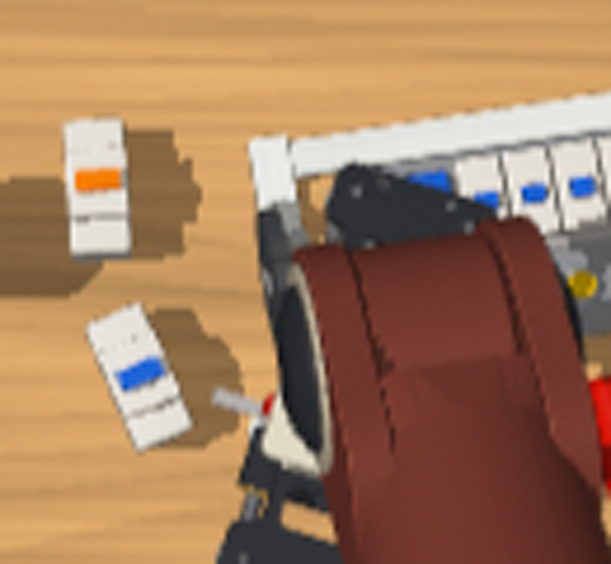

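```bash
python3 - <<'E'
from h import *
s=r.read_camera("side");p=r.observe()["tool_pos"];ax=R.from_rotvec(r.observe()["ee_rot"]).as_matrix()[:,0]
for dz in(0,.03,.04,.05): 
  q=p+[0,0,dz];print(dz,[(proj(s,q+k*ax)-[180,100])*4.7 for k in(-.032,0,.032)])
print((proj(s,F(-.078,.135,.192))-[180,100])*4.7,(proj(s,F(-.078,.135,.179))-[180,100])*4.7)
E
```

```text
0 [array([175.2045148 , 400.02930952]), array([232.65118267, 403.48354745]), array([290.41544885, 406.9568824 ])]
0.03 [array([171.09917845, 355.92844188]), array([229.54038012, 359.3194725 ]), array([288.31035269, 362.72957994])]
0.04 [array([169.69868214, 340.8838519 ]), array([228.479091  , 344.25234714]), array([287.59212623, 347.63990402])]
0.05 [array([168.28168847, 325.66204186]), array([227.40526479, 329.00723255]), array([286.86539115, 332.37146512])]
[236.99983783 448.65035707] [238.2588089 466.64437  ]
```

Emit:
{"fn": "move_arm", "kwargs": {"targets": [[[0.0014,-0.0008,0.03,0,0.2,0,0.0],[0.0014,-0.0008,0.05,0,0.2,0,0.0],[0.0014,-0.0008,0.065,0,0.2,0,0.0],[0.0014,-0.0008,0.075,0,0.2,0,0.0],[0.0014,-0.0008,0.086,0,0.2,0,0.0],[0.0014,-0.0008,0.086,0,0.2,0,0.0]]]}}

```text
clock: 11.82
tool_pos: [0.4838, -0.0354, 0.1361]
ee_rot: [3.105, -0.466, -0.007]
wrist_force: [-0.4, -0.8, -0.7]
grip_width: 0.0464
```

```bash
python3 - <<'E'
from h import *
st()
for n,(x,y,w,h) in(("side",(180,120,130,125)),):
  s=r.read_camera(n)
  a=cv2.cvtColor(s["color"],cv2.COLOR_RGB2BGR);a=a[y:y+h,x:x+w]
  cv2.imwrite(f"pics/{n}16.png",cv2.resize(a,None,fx=4.7,fy=4.7,interpolation=cv2.INTER_CUBIC))
E
```

```text
{'clock': np.float64(11.817), 'q': array([ 0.314,  0.448, -0.407,  1.934,  0.24 ,  0.811, -0.522]), 'tool_pos': array([ 0.484, -0.035,  0.136]), 'wrist_force': array([-0.39 , -0.789, -0.731]), 'grip_width': np.float64(0.046)}
[[ 0.956 -0.293 -0.004]
 [-0.293 -0.956 -0.001]
 [-0.004  0.002 -1.   ]]
```

View pics/side16.png

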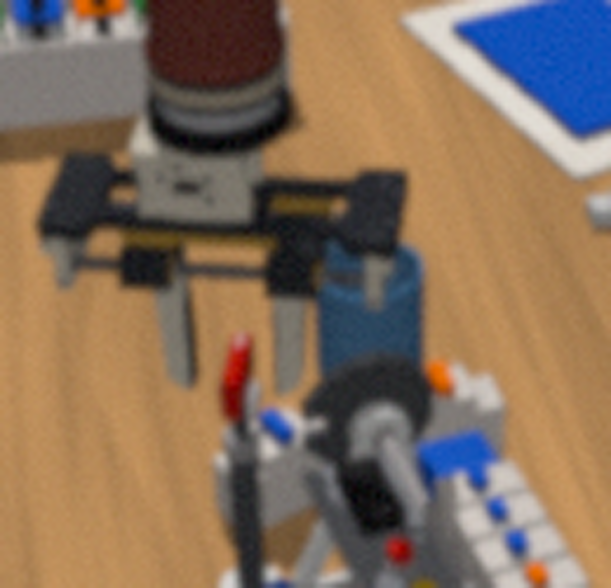

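The bar (235,375) lies midway between the fingertips at (185,385) and (288,390), so I'm closing.

Emit:
{"fn": "move_arm", "kwargs": {"targets": [[[0,0,0,0,0,0,-1],[0,0,0,0,0,0,-1],[0,0,0,0,0,0,-1],[0,0,0,0,0,0,-1],[0,0,0,0,0,0,-1],[0,0,0,0,0,0,-1],[0,0,0,0,0,0,-1]]], "force": 25}}

```text
clock: 12.45
tool_pos: [0.4844, -0.0353, 0.1376]
ee_rot: [3.105, -0.465, -0.004]
wrist_force: [-0.9, 0.5, 2.3]
grip_width: 0.0118
```

```bash
python3 - <<'E'
from h import *
st()
for n,(x,y,w,h) in(("side",(200,150,80,75)),):
  s=r.read_camera(n)
  a=cv2.cvtColor(s["color"],cv2.COLOR_RGB2BGR);a=a[y:y+h,x:x+w]
  cv2.imwrite(f"pics/{n}17.png",cv2.resize(a,None,fx=7,fy=7,interpolation=cv2.INTER_CUBIC))
E
```

```text
{'clock': np.float64(12.45), 'q': array([ 0.314,  0.446, -0.408,  1.933,  0.239,  0.813, -0.521]), 'tool_pos': array([ 0.484, -0.035,  0.138]), 'wrist_force': array([-0.924,  0.49 ,  2.339]), 'grip_width': np.float64(0.012)}
[[ 0.956 -0.293 -0.003]
 [-0.293 -0.956 -0.001]
 [-0.002  0.002 -1.   ]]
```

View pics/side17.png

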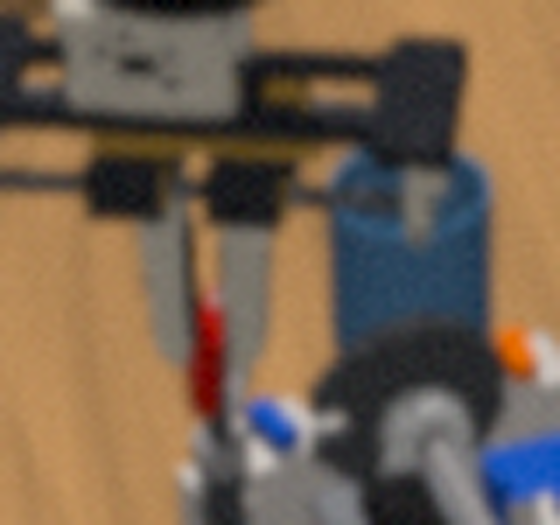

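Emit:
{"fn": "move_arm", "kwargs": {"targets": [[[0,0,0,0,0,6,-1],[0,0,0,0,0,12,-1],[0,0,0,0,0,18,-1],[0,0,0,0,0,24,-1],[0,0,0,0,0,30,-1],[0,0,0,0,0,36,-1],[0,0,0,0,0,42,-1],[0,0,0,0,0,46,-1],[0,0,0,0,0,46,-1]]]}}

```text
clock: 13.25
tool_pos: [0.4849, -0.0357, 0.1376]
ee_rot: [2.675, -1.643, -0.0]
wrist_force: [1.4, -0.6, -0.7]
grip_width: 0.0116
```

```bash
python3 - <<'E'
from h import *
st();print(r.observe()["ft_torque"])
a=YAW-np.pi/2
print(rel([.4848,-.0353,.1376],down([np.cos(a),np.sin(a),0])))
s=r.read_camera("side");t=r.read_camera("top")
for n,c,(x,y,w,h) in(("side",s,(190,150,130,125)),("top",t,(260,150,130,110))):
  a=cv2.cvtColor(c["color"],cv2.COLOR_RGB2BGR);a=a[y:y+h,x:x+w]
  cv2.imwrite(f"pics/{n}18.png",cv2.resize(a,None,fx=4.7,fy=4.7,interpolation=cv2.INTER_CUBIC))
E
```

```text
{'clock': np.float64(13.25), 'q': array([ 0.159,  0.425, -0.185,  1.937,  0.11 ,  0.79 , -1.189]), 'tool_pos': array([ 0.485, -0.036,  0.138]), 'wrist_force': array([ 1.411, -0.621, -0.688]), 'grip_width': np.float64(0.012)}
[[ 0.452 -0.892 -0.002]
 [-0.892 -0.452 -0.002]
 [ 0.001  0.002 -1.   ]]
[-0.24324173 -0.16721471 -0.02772544]
(array([-0.0004, -0.0001, -0.    ]), array([ 0.13, -0.09, 17.99]))
```

View pics/side18.png

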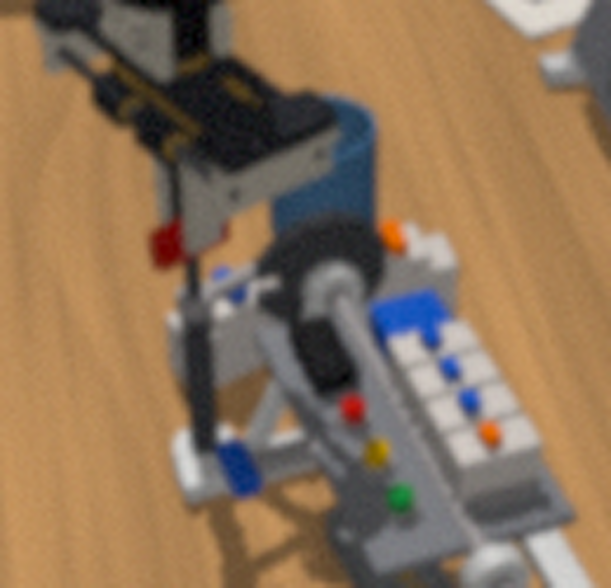

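View pics/top18.png

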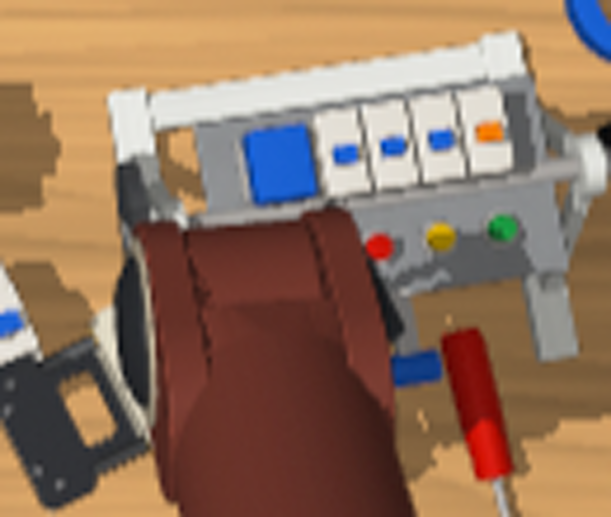

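The knob turns with the grip, and the tongue's tip is at the wheel's rim. About 18° remains.

Emit:
{"fn": "move_arm", "kwargs": {"targets": [[[0,0,0,0,0,4,-1],[0,0,0,0,0,8,-1],[0,0,0,0,0,12,-1],[0,0,0,0,0,16,-1],[0,0,0,0,0,18,-1],[0,0,0,0,0,19.5,-1],[0,0,0,0,0,19.5,-1],[0,0,0,0,0,19.5,-1]]]}}

```text
clock: 14.02
tool_pos: [0.485, -0.0359, 0.1376]
ee_rot: [2.363, -2.066, 0.001]
wrist_force: [1.4, -1.3, 0.1]
grip_width: 0.012
```

```bash
python3 - <<'E'
from h import *
st();print(r.observe()["ft_torque"])
a=YAW-np.pi/2
print(rel([.4848,-.0353,.1376],down([np.cos(a),np.sin(a),0])))
s=r.read_camera("side")
for n,c,(x,y,w,h) in(("side",s,(200,170,100,95)),):
  a=cv2.cvtColor(c["color"],cv2.COLOR_RGB2BGR);a=a[y:y+h,x:x+w]
  cv2.imwrite(f"pics/{n}19.png",cv2.resize(a,None,fx=6,fy=6,interpolation=cv2.INTER_CUBIC))
E
```

```text
{'clock': np.float64(14.017), 'q': array([ 0.094,  0.421, -0.093,  1.939,  0.058,  0.785, -1.469]), 'tool_pos': array([ 0.485, -0.036,  0.138]), 'wrist_force': array([ 1.439, -1.293,  0.108]), 'grip_width': np.float64(0.012)}
[[ 0.134 -0.991 -0.001]
 [-0.991 -0.134 -0.003]
 [ 0.002  0.002 -1.   ]]
[-0.27390975 -0.0667165   0.32552895]
(array([-0.0007,  0.0001, -0.    ]), array([ 0.1 , -0.13, -1.2 ]))
```

View pics/side19.png

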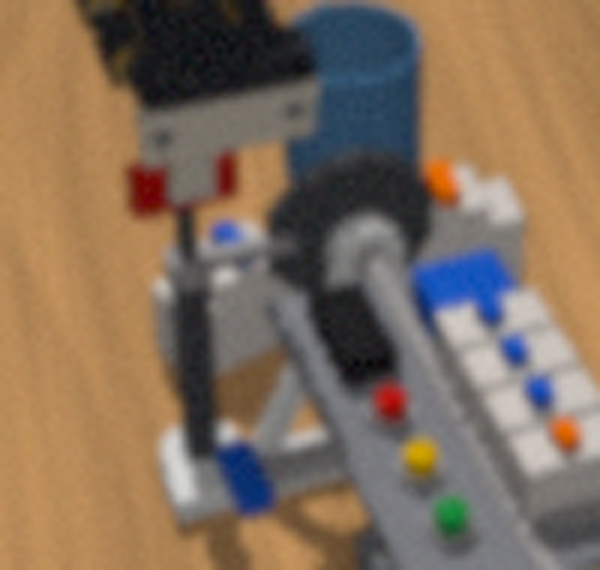

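The wrist torque rose to 0.33 N·m against the stop, with the tool 1° past the nominal home direction. The tongue points into the wheel. I'm releasing and lifting.

Emit:
{"fn": "move_arm", "kwargs": {"targets": [[[0,0,0,0,0,-0.6,-1],[0,0,0,0,0,-0.6,0],[0,0,0,0,0,-0.6,0],[0,0,0,0,0,-0.6,0],[0,0,0,0,0,-0.6,0],[0,0,0,0,0,-0.6,0],[0,0,-0.03,0,0,-0.6,0],[0,0,-0.07,0,0,-0.6,0],[0,0,-0.11,0,0,-0.6,0],[0,0,-0.15,0,0,-0.6,0],[0,0.03,-0.18,0,0,-0.6,0],[0,0.05,-0.2,0,0,-0.6,0]]]}}

```text
clock: 15.07
tool_pos: [0.4358, -0.042, 0.3408]
ee_rot: [2.376, -2.055, 0.006]
wrist_force: [-0.1, -0.7, -0.2]
grip_width: 0.0467
```

Emit:
{"fn": "move_arm", "kwargs": {"targets": [[[0.1,0.0,0,0,0,0,0],[0.2,0.0,0,0,0,0,0],[0.25,0.0,0,0,0,0,0],[0.25,0.0,0,0,0,0,0],[0.25,0.0,0,0,0,0,0],[0.25,0.0,0,0,0,0,0],[0.25,0.0,0,0,0,0,0],[0.25,0.0,0,0,0,0,0]]]}}

```text
clock: 15.73
tool_pos: [0.4708, -0.2918, 0.3404]
ee_rot: [2.369, -2.061, 0.003]
wrist_force: [-0.6, 0.4, -0.2]
grip_width: 0.0465
```

```bash
python3 - <<'E'
from h import *
st()
s=r.read_camera("side");t=r.read_camera("top")
for n,c,(x,y,w,h) in(("side",s,(200,165,130,125)),("top",t,(240,140,170,110))):
  a=cv2.cvtColor(c["color"],cv2.COLOR_RGB2BGR);a=a[y:y+h,x:x+w]
  cv2.imwrite(f"pics/{n}20.png",cv2.resize(a,None,fx=4.7,fy=4.7,interpolation=cv2.INTER_CUBIC))
kt=cen(mask(t,"red",(280,210,312,240)));b=cv2.boxPoints(kt[2]);bx=[plane(t,q,.19) for q in b];
print(kt,[(np.linalg.norm(v),np.arctan2(v[1],v[0])-YAW) for v in [bx[i]-bx[i-1] for i in range(4)]])
hs=cen(mask(s,"blue",(232,240,252,260)));print(hs)
o,d=ray(s,hs[0]);P=o+d*((0-(o-O)@fy)/(d@fy));print((P-O)@fx,P[2])
E
```

```text
{'clock': np.float64(15.733), 'q': array([ 0.479,  0.349,  0.054,  1.428, -0.017,  1.363, -0.899]), 'tool_pos': array([ 0.471, -0.292,  0.34 ]), 'wrist_force': array([-0.558,  0.394, -0.237]), 'grip_width': np.float64(0.047)}
[[ 0.138 -0.99   0.001]
 [-0.99  -0.138 -0.002]
 [ 0.002 -0.    -1.   ]]
(array([295.57777778, 229.47777778]), np.int32(90), ((295.4459533691406, 228.67568969726562), (19.563480377197266, 5.260767459869385), 80.53767395019531)) [(np.float64(0.04718207520573132), np.float64(0.010513831772416299)), (np.float64(0.01279213074628727), np.float64(-1.5496013016946653)), (np.float64(0.047196333914984324), np.float64(-3.1324997037737243)), (np.float64(0.012724929541435764), np.float64(1.5909309148069144))]
(array([240.20689655, 249.01724138]), np.int32(58), ((240.2000274658203, 248.9000244140625), (10.733125686645508, 4.919349670410156), 63.43495178222656))
-0.096302994866268 0.12950580346561957
```

View pics/side20.png

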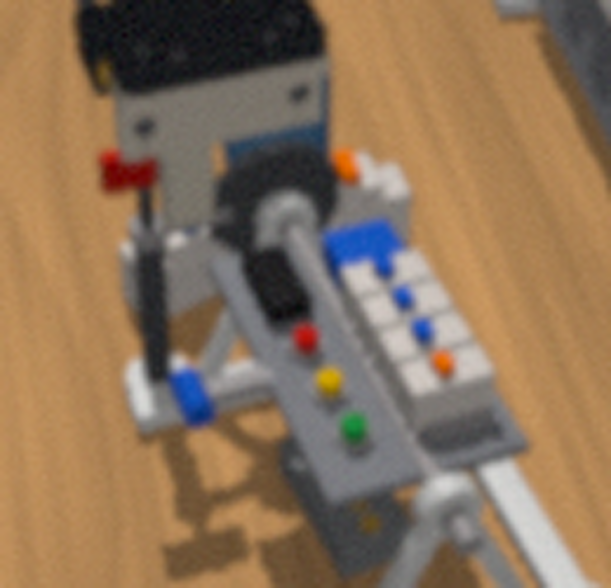

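View pics/top20.png

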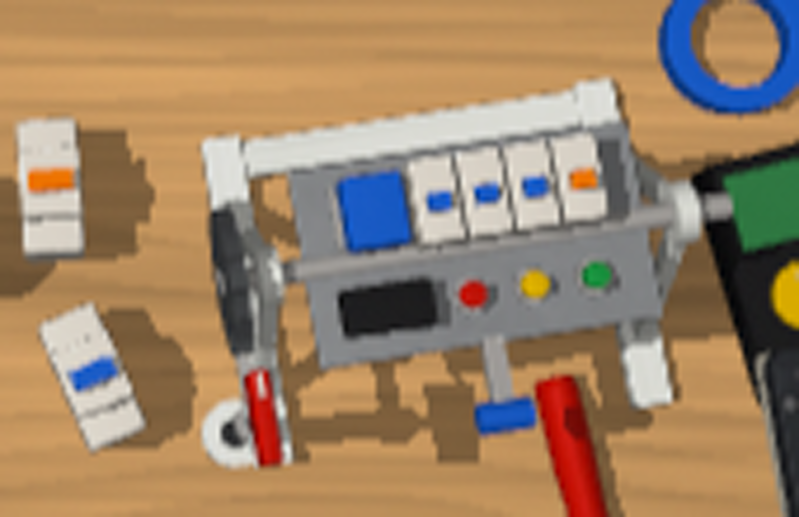

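The bar is within 0.01 rad of the frame's x, so lock is about 1.39. The handle height gives the panel at about −0.005 rad. The bystanders look unmoved and the arm is clear of everything, so I'm handing in.

```bash
python3 -c "
from workcell import r
print(r.sign_off())"
```

```text
the job is handed in; nothing more can be done
None
```

I turned the panel level, switches up, by its blue handle, then turned the red knob clockwise to its stop. I let go, moved the arm clear and handed in at about 16 s; no verdict was reported.

**Last checks**
- **Panel:** the handle centre measured 129.5 mm high, against 130 mm for level, so the angle is about −0.005 rad.
- **Knob:** its bar lies within about 0.01 rad of the frame's x, so the lock is at about 1.39 rad. The wrist torque rose to 0.33 N·m against the stop. In the pictures the tongue pointed into the wheel; I did not see the slot itself close up.
- **Bench:** the breakers, tape and screwdriver looked unmoved in the last top view, judged by eye and not measured. The rest were not checked after the moves.

**Disagreements**
- **Tool height:** the reported tool height read about 30 to 35 mm lower than the fingertips in the pictures. The first close therefore shut above the handle without touching it, and I worked from the pictures after that.
- **Panel angle:** a first level estimate from the plate's edge gave +0.11 rad. I lowered the handle by 12 mm, and the handle measurement then showed it level.

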